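Wedge a vial tray tight in its transport cradle

TASK

Lock the white vial tray in its aluminium cradle with the beech wedge from the counter: start the wedge's thin end in the slot between the tray and the slanted rail, then tap it forward until it goes no further and the tray is clamped tight against the fence on its other side. Tap firmly but do not force it, or the tray will crack; let go when it is tight and leave the other things on the counter where they are.

Things in the scene. Friction and masses are not known exactly. Their poses are not given: they have to be found in the camera images.
- cradle: Fixed aluminium cradle. Origin on the counter; x = drive direction of the wedge, y left, z up. Plate 6 mm thick: main part x -85 to 130, y -140 to 95 mm, and a tongue x -255 to -85, y -10 to 95 mm to lay the wedge on. Slanted rail on the left, 40 mm high: inner face from y = 61 at x = -70 to y = 35 at x = 115 mm (1 in 7). End stop at x = 113 mm keeps the tray from going forward.
- slot_mouth (a point): Mouth of the slot between tray and slanted rail, at x = -70, y = 45, z = 28.5 mm in the cradle (axes as the cradle's). The slot is 23 to 34 mm wide here, depending on how far the tray stands off the fence, and narrows inwards.
- fence: Straight fixed aluminium fence right of the tray, 170 long, 12 thick, 32 mm high. Origin at the bottom middle of its inner face, which looks along its +y. It is set within 2.5 mm of y = -100 mm in the cradle, so how far the wedge must go differs by some 35 mm.
- tray: White open plastic tray of vials, 180 (x) x 130 (y) x 50 mm high, about 0.45 kg, loose on the cradle plate. Origin at the centre of its underside. It starts 1 to 10 mm off the fence; home, its right face lies flat against the fence (centre 65 mm from it). The wedge slides it there.
- wedge: Lacquered beech wedge, 0.17 kg, 180 long (x), 45 mm high (z), standing on the counter on its long edge. Origin at mid length, half-way up; +x to the thin end. Right face flat at y = -11 mm (goes against the tray); left face slants 1 in 7 from y = 24.7 mm at the thick end to -1 mm at the thin end (goes against the rail).
- wedge_tip (a point): Middle of the thin end face of the wedge (10 mm thick, 45 mm high), half-way up; at x = 90, y = -6 mm in the wedge.
- wedge_butt (a point): Middle of the thick end face (35.7 mm wide, 45 mm high), half-way up: the face to tap. It stays 10 to 60 mm outside the slot mouth when tight. The wedge pushes the tray across under less than 8 N, then stops; a push of 15 to 25 N makes it tight, and it then stays in by itself.
- yellow_tray: Yellow tray of syringes, 200 x 140 x 45 mm; not part of the job. Origin under its centre.
- spray_bottle: White bottle, 60 mm across, 140 mm high; not part of the job. Origin under its centre.
- carton: Paper-white carton 70 x 120 x 50 mm; not part of the job. Origin under its centre.

How it is judged:
By the outcome, as a careful person would: the job done as asked, in the order asked, and still so for the second after the job is handed in, with the robot touching nothing.
It also fails if it takes over 67 s, if anything falls off the work surface, if the arm or the gripper's body presses on something with over 40 N, if the wrist force passes 120 N, or if a joint passes its speed limit or range.

ROBOT

A 6-joint arm with a two-finger parallel gripper is mounted at the origin on the work surface. World frame = base frame: x ahead of the robot, y to its left, z up, the work surface at z = 0. Lengths are in m, angles in rad, forces in N, time in s.
With the tool pointing down it reaches from about 0.325 to 0.9 m from the base axis. Payload 6.1 kg.
Tool frame: the origin (TCP) lies midway between the tips of the shut fingers; the grasp point (between the pads) lies manip.tcp_to_grasp behind it (manip.tcp_to_grasp is the distance from the TCP to the grasp point, in m); z points along the fingers, y is the line along which they close (so a half turn about z gives the same grasp; the last joint's range is limited). The gripper opens to 85 mm and grips with 20 to 120 N. Pads are 22 mm wide; open, the fingers measure 114 mm over their backs; the gripper's body (76 mm by 85 mm) begins 54 mm behind the grasp point. The pads swing forward as they close: fully open they stand 13 mm farther back than shut.
Start: joints at [-1.432, 0.22, 1.526, -0, 1.395, -0.126], TCP at [0.164, -0.603, 0.231] pointing down, gripper open.
Joint ranges: [-2.98, 2.98], [-0.91, 2.08], [0.09, 2.57], [-1.24, 4.39], [0.2, 2.65], [-2.68, 2.68]. Speed limits (rad/s): [2.57, 2.57, 3.01, 3.14, 3.14, 3.14].

INTERFACE

Orientations are given as a unit quaternion [x, y, z, w].
In Python, from rig import telemetry, imaging, manip gives the robot as it stands.
- The arm moves only by the shell command python3 -m crank 'ROWS' [OPENING]. ROWS is text: rows parted by semicolons, each of 4 numbers parted by spaces: the shift along the world's x, y, z each as a share of 0.3 m, from -1 to 1, then the turn about the world's z as a share of 90 degrees, from -1 to 1. In form: dx dy dz spin; .... A call has exactly 5 rows; each row shifts and turns the commanded pose from where the row before left it; what a row does not reach is not made up. A row lasts 1/12 s, in which the tool goes at most 41.7 mm and 7.16 degrees, less where a joint would pass 70% of its speed; a pose out of reach is approached as far as the arm can. A call with a number of a shift or a turn outside -1 to 1 is refused whole. A call with a gripper value outside its range is refused whole. OPENING is the gripper command: -1 is shut, 1 is fully open, values between are in proportion, set as the call begins (- or left out, the last holds). The fingers move at their own pace and stop on an object; the grip force is fixed at half the most. Time passes only in rows, so rows that do not move let the fingers close, or fill a call up. It gives the time, the measured TCP pose, the force, the opening and the grip force at its end, in the units of the state.
- telemetry.sense(): the state, without advancing time (a new reading comes with each control period).
- imaging.camera(name): name is "scene" or "top" or "wrist"; returns a dict with "image" (384x512x3 uint8, red, green, blue), "fov_y" (degrees; the focal length in pixels is half the picture's height over the tangent of half this angle, whatever the lens; pixels are square), "cx", "cy" (the principal point, pixels), "R" (3x3) and "t" (3): a world point X has camera coordinates R X + t. Camera axes: x right, y down, z forward; pixel columns grow to the right and rows downward; lengths in m; the calibration is good to about 2 mm. The wrist camera is an equidistant fisheye: a pixel r from the principal point sees the ray r / f radians off the axis. A picture is of the moment at which its call begins. There is no depth.
- manip.close_job(): hands the job in; it is judged then, once.
The state is a dict: "time_s": time; "q": joint angles; "dq": joint speeds; "effort": joint torques, N m; "tcp_pos": TCP position; "orientation": TCP orientation; "contact_force": force on the tool from outside, world axes, zero at the start; "ft_torque": the same for the moment, N m; "opening": finger opening in m; "gripper_force": force on a finger pad.
Only numpy, scipy, OpenCV 4.12 (cv2) and the standard library are available. Lean on these libraries where they do the work, as an engineer would, in place of code of your own. Each camera call takes 0.05 s, during which the arm holds its last target. There are 200 camera calls.

## Working session

There is one attempt and no reset: what is moved stays moved. The work goes in short steps, Python scripts to look and compute and a shell command to move; the robot and the scene stay as the last step left them, time stands still between calls to the robot, and variables do not carry over. Pictures are saved under pics/ and viewed, at most 10 in all, crops included, and the job is handed in when it is done.

```bash
mkdir -p pics; ls; cat > h.py <<'E'
import numpy as np,cv2
from rig import telemetry,imaging,manip
def cam(n,save=None):
    c=imaging.camera(n); c['f']=192/np.tan(np.radians(c['fov_y'])/2)
    if save: cv2.imwrite('pics/'+save,cv2.cvtColor(np.asarray(c['image']),cv2.COLOR_RGB2BGR))
    return c
def plane(c,u,v,z,fish=False):
    d=np.array([u-c['cx'],v-c['cy']],float)/c['f']
    if fish:
        r=np.hypot(*d); d=d/r*np.sin(r) if r>0 else d; ray=np.array([*d,np.cos(r)])
    else: ray=np.array([*d,1])
    R=np.array(c['R']);o=-R.T@np.array(c['t']);w=R.T@ray
    return o+w*(z-o[2])/w[2]
E
python3 - <<'E'
from h import *
a=cam('top','top1.png');b=cam('scene','sc1.png')
for c in(a,b):print(c['f'],c['cx'],c['cy'],(-np.array(c['R']).T@np.array(c['t'])).round(3))
print(telemetry.sense(),manip.tcp_to_grasp)
E
```

```text
pics
388.57261304393245 254.84200355968983 188.30201352869295 [0.364 0.004 1.284]
425.77843432362755 246.36893147515778 196.30379098975388 [ 1.409 -0.172  0.818]
{'time_s': 0.1, 'q': array([-1.43212871e+00,  2.21143115e-01,  1.52750598e+00, -4.38670174e-05,
        1.39467818e+00, -1.26081686e-01]), 'dq': array([-0.00020857, -0.00137407, -0.00239229,  0.00056792, -0.00073492,
        0.00095962]), 'effort': array([ 9.49843379e-04, -4.98239994e+01, -3.90549374e+01, -7.26240273e-05,
        5.63879003e-03,  1.41696319e-06]), 'tcp_pos': array([ 0.16345986, -0.60268442,  0.23030628]), 'orientation': array([ 9.91250380e-01,  1.31992165e-01, -2.70483750e-05, -8.67157753e-04]), 'contact_force': array([-0.46822558,  1.16476915,  0.16192636]), 'ft_torque': array([-0.02681669, -0.0524502 ,  0.05408442]), 'gripper_force': 0.0, 'opening': 0.0852192937755746} 0.0187
```

View pics/top1.png

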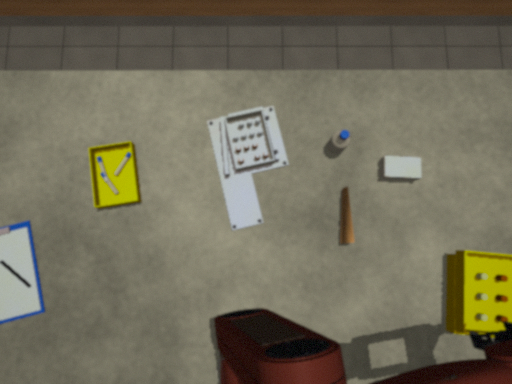

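View pics/sc1.png

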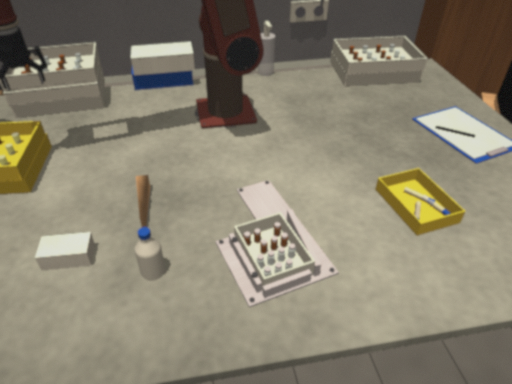

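The top view shows the cradle at about (248,140) with its tongue toward the robot, ending at (245,225). The wedge lies at (346,217) with its thin end up, away from the robot. The bottle is at (341,138), the carton at (402,167).

```bash
python3 - <<'E'
from h import *
c=cam('top'); im=np.asarray(c['image']); hsv=cv2.cvtColor(im,cv2.COLOR_RGB2HSV)
m=cv2.inRange(hsv,(3,90,40),(20,255,255)); m[:, :320]=0;m[:,380:]=0;m[260:]=0;m[:150]=0
k=max(cv2.findContours(m,0,2)[0],key=cv2.contourArea);print('wedge',cv2.contourArea(k))
a=cv2.approxPolyDP(k,2.5,True)[:,0];print([(tuple(p),plane(c,*p,.045)[:2].round(4)) for p in a])
q=cv2.inRange(im,(165,165,165),(255,255,255)); q[:, :200]=0;q[:,300:]=0;q[:95]=0;q[235:]=0
k=max(cv2.findContours(cv2.morphologyEx(q,cv2.MORPH_CLOSE,np.ones((5,5))),0,2)[0],key=cv2.contourArea)
a=cv2.approxPolyDP(k,2.5,True)[:,0];print('cr',[(tuple(p),plane(c,*p,.006)[:2].round(4)) for p in a])
cr=cv2.resize(im[95:250,195:375],None,fx=4,fy=3.8,interpolation=2);cv2.imwrite('pics/cr.png',cr[:,:,::-1])
E
```

```text
wedge 508.5
[((np.int32(347), np.int32(188)), array([ 0.5669, -0.3048])), ((np.int32(342), np.int32(191)), array([ 0.5571, -0.2882])), ((np.int32(340), np.int32(243)), array([ 0.3907, -0.2752])), ((np.int32(354), np.int32(241)), array([ 0.3968, -0.3199]))]
cr [((np.int32(213), np.int32(120)), array([0.8108, 0.1357])), ((np.int32(209), np.int32(128)), array([0.7823, 0.149 ])), ((np.int32(231), np.int32(223)), array([0.4579, 0.0719])), ((np.int32(241), np.int32(227)), array([0.4447, 0.0391])), ((np.int32(256), np.int32(223)), array([ 0.4576, -0.0102])), ((np.int32(256), np.int32(219)), array([ 0.4708, -0.0102])), ((np.int32(261), np.int32(217)), array([ 0.4773, -0.0267])), ((np.int32(251), np.int32(173)), array([0.6252, 0.0059])), ((np.int32(258), np.int32(170)), array([ 0.6354, -0.0177])), ((np.int32(234), np.int32(174)), array([0.6219, 0.0628])), ((np.int32(233), np.int32(167)), array([0.6459, 0.0663])), ((np.int32(268), np.int32(160)), array([ 0.6698, -0.0516])), ((np.int32(261), np.int32(159)), array([ 0.6733, -0.028 ])), ((np.int32(261), np.int32(155)), array([ 0.6871, -0.0281])), ((np.int32(267), np.int32(153)), array([ 0.6941, -0.0484])), ((np.int32(263), np.int32(137)), array([ 0.7501, -0.0353])), ((np.int32(256), np.int32(136)), array([ 0.7537, -0.0115])), ((np.int32(260), np.int32(126)), array([ 0.7892, -0.0253])), ((np.int32(253), np.int32(126)), array([ 0.7892, -0.0014])), ((np.int32(253), np.int32(121)), array([ 0.807 , -0.0014])), ((np.int32(258), np.int32(118)), array([ 0.8177, -0.0186])), ((np.int32(225), np.int32(124)), array([0.7965, 0.0944])), ((np.int32(224), np.int32(117)), array([0.8215, 0.0981]))]
```

View pics/cr.png

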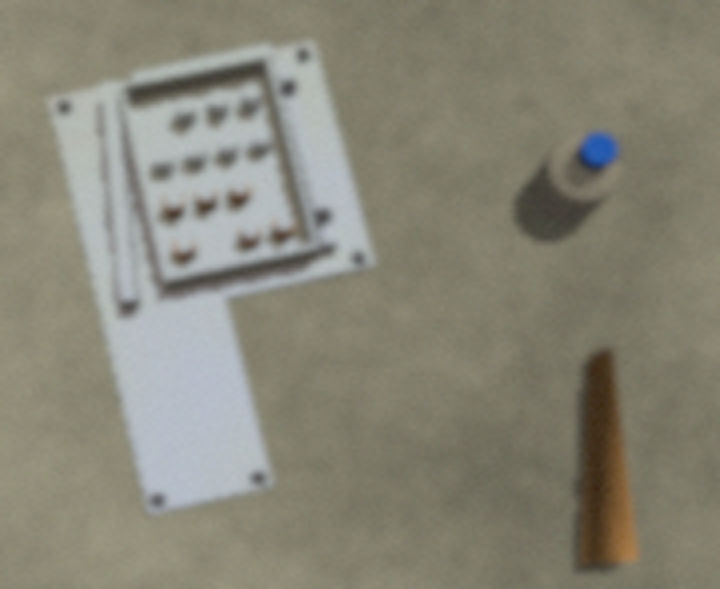

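The enlarged view clearly shows the plate corners: (50,100), (314,40), (376,265), (228,297), (271,485), (150,513). It also shows the tray rim's left edge, about (122,92) to (160,290), and the wedge's right top edge, about (612,352) to (638,562).

```bash
cat > fit.py <<'E'
from h import *
def rigid(A,B):
    A=np.array(A,float);B=np.array(B,float);a=A-A.mean(0);b=B-B.mean(0)
    th=np.arctan2((a[:,0]*b[:,1]-a[:,1]*b[:,0]).sum(),(a*b).sum());R=np.array([[np.cos(th),-np.sin(th)],[np.sin(th),np.cos(th)]])
    t=B.mean(0)-R@A.mean(0);return th,R,t,(A@R.T+t-B)
E
python3 - <<'E'
from fit import *
c=cam('top')
P=lambda x,y,z:plane(c,195+(x+.5)/4-.5,95+(y+.5)/3.8-.5,z)[:2]
W=[P(x,y,.006) for x,y in [(50,100),(314,40),(376,265),(228,297),(271,485),(150,513)]]
C=np.array([(130,95),(130,-140),(-85,-140),(-85,-10),(-255,-10),(-255,95)])/1e3
th,R,t,e=rigid(C,W);print('cradle',t,np.degrees(th),(e*1e3).round(1));np.savez('cr.npz',th=th,R=R,t=t)
for n,x,y,z in [('trayL far',122,92,.056),('trayL near',160,290,.056),('rail near',137,300,.046),('rail near L',117,303,.046)]:
    print(n,((P(x,y,z)-t)@R*1e3).round(1))
a,b=P(638,562,.045),P(612,352,.045);d=b-a;print('wedge R edge',a,b,np.linalg.norm(d),np.degrees(np.arctan2(d[1],d[0])))
s=telemetry.sense();print(s['q'][5],s['time_s'])
E
```

```text
cradle [0.70527872 0.03462651] 13.251950009932997 [[ 2.6  1.2]
 [-0.1 -0.7]
 [ 0.1 -0.2]
 [-1.1  1.6]
 [-0.6 -2.4]
 [-0.9  0.5]]
trayL far [102.4  33.4]
trayL near [-75.7  42.4]
rail near [-77.7  62.5]
rail near L [-76.5  78.8]
wedge R edge [ 0.39199534 -0.32003576] [ 0.56933695 -0.30697709] 0.17782175268418443 4.211413007129499
-0.12613049848016952 0.2
```

```bash
python3 -m crank '0.09 0.09 0 -0.033; 0.09 0.09 0 -0.033; 0.09 0.09 0 -0.033; 0.09 0.09 0 -0.033; 0.09 0.09 0 -0.033'; python3 -m crank '0.08 0.08 0 0; 0.08 0.08 0 0; 0.08 0.08 0 0; 0.08 0.08 -0.05 0; 0.08 0.08 -0.05 0'
```

```text
time_s: 0.62
tcp_pos: [0.2994, -0.4668, 0.2311]
orientation: [1.0, 0.001, -0.0, -0.0]
contact_force: [1.0, -0.5, 0.4]
opening: 0.085
gripper_force: 0.0
time_s: 1.03
tcp_pos: [0.4201, -0.3475, 0.2022]
orientation: [1.0, 0.003, 0.001, 0.001]
contact_force: [0.7, -0.3, 0.5]
opening: 0.0852
gripper_force: 0.0
```

```bash
python3 -m crank '0.05 0.07 0 0; 0.04 0.06 0 0; 0 0 0 0; 0 0 0 0; 0 0 0 0'; python3 - <<'E'
from h import *
c=cam('wrist','w1.png');print(c['f'],c['cx'],c['cy'],telemetry.sense()['tcp_pos'])
im=np.asarray(c['image']);hsv=cv2.cvtColor(im,cv2.COLOR_RGB2HSV)
m=cv2.inRange(hsv,(3,90,40),(20,255,255))
k=max(cv2.findContours(m,0,2)[0],key=cv2.contourArea);print(cv2.contourArea(k))
for p in cv2.approxPolyDP(k,4,True)[:,0]:print(p,plane(c,*p,.045,True)[:2].round(4),plane(c,*p,0,True)[:2].round(4))
E
```

```text
time_s: 1.45
tcp_pos: [0.4453, -0.3096, 0.2014]
orientation: [1.0, 0.003, -0.0, 0.0]
contact_force: [-0.2, 0.9, 0.0]
opening: 0.0856
gripper_force: 0.0
297.3186396354542 255.62327397285958 194.07484395136152 [ 0.44516433 -0.31000206  0.20143065]
2912.0
[253  56] [ 0.5718 -0.3055] [ 0.5807 -0.3051]
[246  57] [ 0.5708 -0.2986] [ 0.5795 -0.2971]
[248  74] [ 0.5531 -0.3006] [ 0.5592 -0.2995]
[243  81] [ 0.546  -0.2957] [ 0.551  -0.2938]
[252  89] [ 0.5378 -0.3047] [ 0.5416 -0.3042]
[243  87] [ 0.5398 -0.2957] [ 0.5439 -0.2939]
[247  90] [ 0.5367 -0.2997] [ 0.5404 -0.2985]
[242  92] [ 0.5347 -0.2947] [ 0.5381 -0.2927]
[250 110] [ 0.5165 -0.3028] [ 0.5171 -0.302 ]
[241 112] [ 0.5145 -0.2938] [ 0.5148 -0.2916]
[245 119] [ 0.5074 -0.2978] [ 0.5066 -0.2962]
[239 143] [ 0.483  -0.2917] [ 0.4786 -0.2893]
[245 144] [ 0.482  -0.2978] [ 0.4774 -0.2962]
[238 150] [ 0.4758 -0.2907] [ 0.4703 -0.2881]
[245 150] [ 0.4758 -0.2978] [ 0.4703 -0.2962]
[238 152] [ 0.4738 -0.2907] [ 0.468 -0.288]
[243 156] [ 0.4696 -0.2957] [ 0.4632 -0.2939]
[237 164] [ 0.4613 -0.2896] [ 0.4537 -0.2868]
[242 164] [ 0.4613 -0.2947] [ 0.4537 -0.2927]
[237 168] [ 0.4572 -0.2895] [ 0.4489 -0.2867]
[241 167] [ 0.4582 -0.2936] [ 0.4501 -0.2915]
[241 176] [ 0.4488 -0.2936] [ 0.4392 -0.2914]
[237 174] [ 0.4509 -0.2895] [ 0.4416 -0.2867]
[233 227] [ 0.3921 -0.2843] [ 0.3741 -0.2808]
[264 225] [ 0.3947 -0.318 ] [ 0.377  -0.3195]
```

View pics/w1.png

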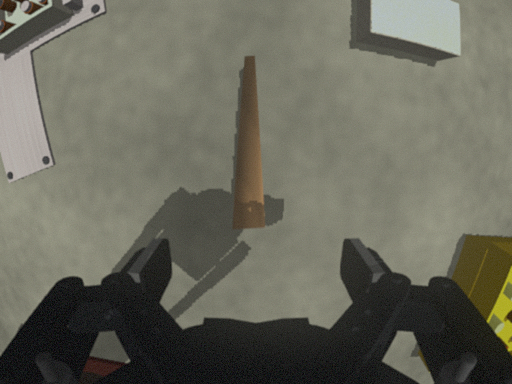

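The wedge sits in the wrist view from tip (250,56) to butt (248,227), clear of everything. I'll descend around it.

```bash
python3 -m crank '0.023 0.032 -0.08 0; 0 0 -0.12 0; 0 0 -0.12 0; 0 0 -0.12 0; 0 0 -0.1 0'; python3 -m crank '0 0 -0.05 0; 0 0 -0.03 0; 0 0 0 0; 0 0 0 0; 0 0 0 0' -; python3 -m crank '0 0 0 0; 0 0 0 0; 0 0 0 0; 0 0 0 0; 0 0 0 0' -1;python3 -m crank '0 0 0 0; 0 0 0 0; 0 0 0 0; 0 0 0 0; 0 0 0 0' 
```

```text
time_s: 1.92
tcp_pos: [0.4511, -0.3003, 0.0371]
orientation: [1.0, 0.002, -0.0, -0.0]
contact_force: [-0.1, -0.9, -0.6]
opening: 0.0854
gripper_force: 0.0
time_s: 2.33
tcp_pos: [0.4534, -0.301, 0.017]
orientation: [1.0, 0.002, 0.001, 0.001]
contact_force: [0.3, 0.0, 0.3]
opening: 0.0854
gripper_force: 0.0
time_s: 2.75
tcp_pos: [0.4529, -0.2999, 0.016]
orientation: [1.0, 0.003, 0.0, 0.0]
contact_force: [-2.7, 1.9, 5.0]
opening: 0.0266
gripper_force: 59.2
time_s: 3.17
tcp_pos: [0.453, -0.3, 0.016]
orientation: [1.0, 0.003, 0.0, 0.0]
contact_force: [-0.5, -0.6, 5.9]
opening: 0.0268
gripper_force: 59.5
```

```bash
python3 -m crank '0 0 0.06 0; 0 0 0.08 0; 0 0.04 0.06 0; 0 0.08 0 0.01; 0.01 0.11 0 0.013'; python3 -m crank '0.01 0.12 0 0.013; 0.01 0.12 0 0.013; 0.01 0.12 0 0.013; 0.01 0.12 0 0.013; 0.01 0.12 0 0.013';python3 -m crank '0.01 0.12 0 0.01; 0.01 0.12 0 0.005; 0.01 0.1 0 0; 0 0.06 0 0; 0 0.016 0 0';python3 -m crank '0 0 0 0; 0 0 0 0; 0 0 0 0; 0 0 0 0; 0 0 0 0'
python3 - <<'E'
from fit import *
c=cam('wrist','w2.png');s=telemetry.sense();print(s['tcp_pos'],s['opening'])
np.savez('w2.npz',**{k:np.array(c[k]) for k in('R','t','f','cx','cy')})
im=np.asarray(c['image']);cv2.imwrite('pics/w2b.png',cv2.resize(im[0:260,130:430],None,fx=2.3,fy=2.3,interpolation=2)[:,:,::-1])
E
```

```text
time_s: 3.58
tcp_pos: [0.456, -0.2321, 0.0766]
orientation: [1.0, 0.02, 0.001, 0.001]
contact_force: [0.5, 1.4, -1.7]
opening: 0.0266
gripper_force: 59.2
time_s: 4.0
tcp_pos: [0.4696, -0.0487, 0.0747]
orientation: [0.997, 0.072, -0.0, -0.0]
contact_force: [0.5, 0.2, -0.9]
opening: 0.0268
gripper_force: 59.2
time_s: 4.42
tcp_pos: [0.4785, 0.077, 0.0746]
orientation: [0.996, 0.085, -0.001, -0.0]
contact_force: [0.3, 0.1, -1.0]
opening: 0.0267
gripper_force: 59.3
time_s: 4.83
tcp_pos: [0.4796, 0.0731, 0.0753]
orientation: [0.997, 0.083, 0.0, 0.0]
contact_force: [0.6, 0.9, -1.5]
opening: 0.0267
gripper_force: 59.3
[0.47953029 0.07328446 0.07526772] 0.026708529281069617
```

View pics/w2b.png

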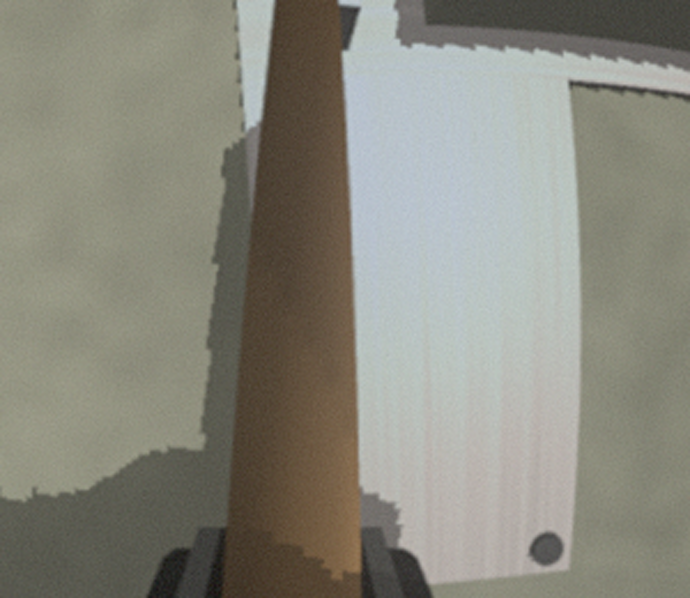

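The picture shows the wedge some 35 mm too far left because I added up the rows wrong. The tray corner is near (397,40), the rail end near (345,45) and the tongue corner at (568,570). I'll shift right and look again.

```bash
python3 -m crank '0 -0.06 0 0.005; 0 -0.058 0 0; 0 0 0 0; 0 0 0 0; 0 0 0 0'
python3 - <<'E'
from fit import *
c0=dict(np.load('w2.npz'));d=np.load('cr.npz');R,t=d['R'],d['t']
for n,x,y,z in[('tongueBR -255,-10',568,570,.006),('inner -85,-10',570,80,.006),('tray',397,42,.006),('tray',397,42,.056),('rail',345,48,.006),('railtop',358,8,.046)]:
    print(n,((plane(c0,130+x/2.3,y/2.3,z,True)[:2]-t)@R*1e3).round(1))
c=cam('wrist');s=telemetry.sense();print(s['tcp_pos'],s['orientation'])
np.savez('w3.npz',**{k:np.array(c[k]) for k in('R','t','f','cx','cy')})
im=np.asarray(c['image']);cv2.imwrite('pics/w3b.png',cv2.resize(im[0:190,130:380],None,fx=3,fy=3,interpolation=2)[:,:,::-1])
E
```

```text
time_s: 5.3
tcp_pos: [0.4795, 0.0388, 0.0753]
orientation: [0.996, 0.087, 0.0, -0.0]
contact_force: [0.0, 0.9, -1.6]
opening: 0.0269
gripper_force: 59.4
tongueBR -255,-10 [-256.4   -9.4]
inner -85,-10 [-84.7 -10.3]
tray [-73.8  47.2]
tray [-90.2  56.2]
rail [-75.6  63.8]
railtop [-77.   63.7]
[0.47944166 0.03904584 0.07529969] [ 9.96182785e-01  8.72916139e-02  5.51604807e-06 -1.80686424e-04]
```

View pics/w3b.png

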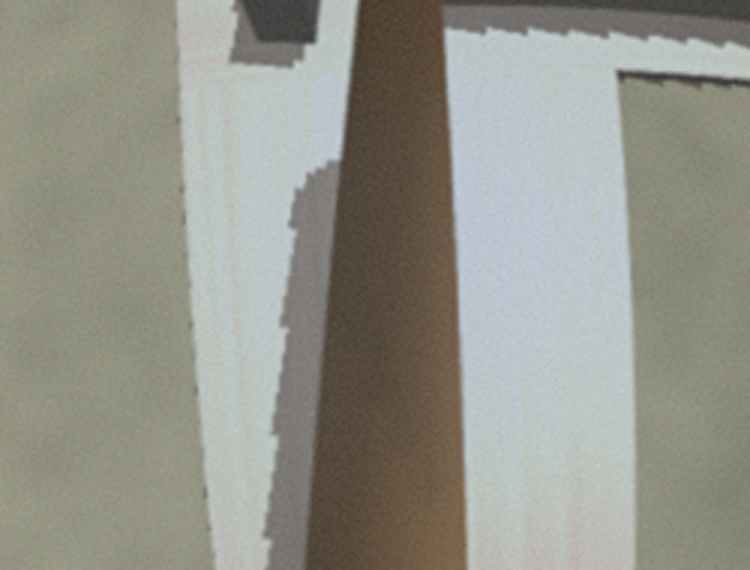

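The wedge is now over the tongue: its right edge runs from (443,0) to (467,560). The rail end is at (240–318,40) and the tongue's right edge at (617,70) to (635,560).

```bash
python3 - <<'E'
from fit import *
c=dict(np.load('w3.npz'));d=np.load('cr.npz');R,t=d['R'],d['t']
for x,y,z in[(443,2,.104),(455,285,.104),(467,560,.104),(359,2,.104),(305,560,.104),(617,70,.006),(635,560,.006),(318,42,.006)]:
    print(((plane(c,130+x/3,y/3,z,True)[:2]-t)@R*1e3).round(1))
s=cam('scene');im=np.asarray(s['image']);cv2.imwrite('pics/s3.png',cv2.resize(im[150:310,190:350],None,fx=3.7,fy=3.7,interpolation=2)[:,:,::-1])
E
```

```text
[-105.7   41.6]
[-144.7   42.5]
[-181.1   42.5]
[-105.2   52.5]
[-179.8   64.2]
[-84.7  -9.6]
[-208.5   -9.4]
[-76.   62.6]
```

View pics/s3.png

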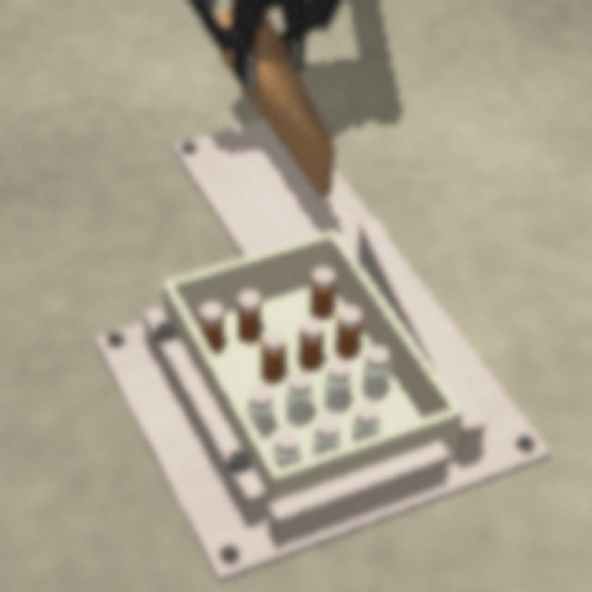

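The scene view shows the wedge's thin end at (325,190), lined up with the slot. The tray rim corners are at (333,235) near-left, (460,412) far-left and (166,285) near-right.

```bash
python3 - <<'E'
from fit import *
c=cam('scene');d=np.load('cr.npz');R,t=d['R'],d['t']
for n,x,y,z in[('nl',333,235,.056),('fl',460,412,.056),('nr',166,285,.056),('plate FL 130,95',550,453,.006),('plate FR 130,-140',222,578,.006),('plateNR -85,-140',96,340,.006),('tongue -255,-10',178,148,.006)]:
    print(n,((plane(c,190+(x+.5)/3.7-.5,150+(y+.5)/3.7-.5,z)[:2]-t)@R*1e3).round(1))
E
```

```text
nl [-63.5  34.1]
fl [111.7  33.9]
nr [-65.4 -91.7]
plate FL 130,95 [130.6  95.7]
plate FR 130,-140 [ 131.7 -137.6]
plateNR -85,-140 [ -81.6 -139.1]
tongue -255,-10 [-249.   -7.]
```

```bash
python3 -m crank '0 -0.003 -0.06 0.006; 0 0 -0.06 0; 0 0 -0.05 0; 0 0 0 0; 0 0 0 0'; python3 -m crank '0.04 0.01 0 0; 0.04 0.009 0 0; 0.04 0.01 0 0; 0.04 0.009 0 0; 0 0 0 0'
```

```text
time_s: 5.87
tcp_pos: [0.4789, 0.0384, 0.024]
orientation: [0.996, 0.093, -0.001, -0.0]
contact_force: [0.4, 0.3, -1.6]
opening: 0.0268
gripper_force: 61.7
time_s: 6.28
tcp_pos: [0.5304, 0.0497, 0.0261]
orientation: [0.996, 0.092, 0.002, 0.0]
contact_force: [0.7, -0.7, -0.8]
opening: 0.0264
gripper_force: 61.6
```

```bash
python3 -m crank '0 0 -0.004 0; 0 0 -0.003 0; 0 0 0 0; 0 0 0 0; 0 0 0 0'; python3 -m crank '0 0 0 0; 0 0 0 0; 0 0 0 0; 0 0 0 0; 0 0 0 0' 0.5; python3 -m crank '0 0 0.06 0; 0 0 0.1 0; 0 0 0.1 0; 0 0 0.05 0; 0 0 0 0'
python3 - <<'E'
from fit import *
c=cam('wrist','w4.png');s=telemetry.sense();print(s['tcp_pos'])
np.savez('w4.npz',**{k:np.array(c[k]) for k in('R','t','f','cx','cy')})
E
```

```text
time_s: 6.7
tcp_pos: [0.527, 0.0492, 0.0222]
orientation: [0.996, 0.092, -0.0, -0.0]
contact_force: [0.5, -0.2, -2.1]
opening: 0.0267
gripper_force: 61.7
time_s: 7.12
tcp_pos: [0.5276, 0.0493, 0.0223]
orientation: [0.996, 0.092, 0.0, 0.0]
contact_force: [-0.4, 0.5, 0.6]
opening: 0.0641
gripper_force: 0.0
time_s: 7.53
tcp_pos: [0.5307, 0.0492, 0.1199]
orientation: [0.996, 0.092, 0.004, 0.001]
contact_force: [1.0, -0.2, -0.3]
opening: 0.064
gripper_force: 0.0
[0.52934206 0.04920998 0.11757837]
```

View pics/w4.png

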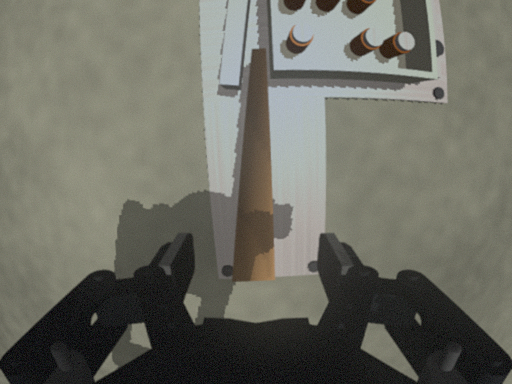

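The wedge stands on the tongue with its tip at (258,50), between the rail end (230,87) and the tray's left side (270,70). The butt edge is at (234–274,280).

```bash
python3 - <<'E'
from fit import *
c=dict(np.load('w4.npz'));d=np.load('cr.npz');R,t=d['R'],d['t']
for n,x,y in[('buttL',234,281),('buttR',274,279),('tipR',267,50),('tipL',253,50)]:
    print(n,((plane(c,x,y,.051,True)[:2]-t)@R*1e3).round(1))
s=telemetry.sense();print(s['orientation'],((s['tcp_pos'][:2]-t)@R*1e3).round(1))
for x in(-290,-245):print(x,R@np.array([x/1e3,.0575])+t)
E
```

```text
buttL [-231.7   76.3]
buttR [-231.4   42.9]
tipR [-52.3  41.5]
tipL [-51.9  51.5]
[9.95734516e-01 9.22308810e-02 2.47070729e-03 3.65909359e-04] [-167.9   54.5]
-290 [0.40982007 0.02411765]
-245 [0.45362179 0.03443316]
```

```bash
python3 -m crank '-0.08 -0.015 0 0.01; -0.1 -0.018 0 0.01; -0.1 -0.018 0 0.01; -0.039 -0.007 0 0; 0 0 0 0' -1; python3 -m crank '0 0 -0.08 0; 0 0 -0.1 0; 0 0 -0.1 0; 0 0 -0.038 0; 0 0 0 0'; python3 -m crank '0.015 0.004 0 0; 0.015 0.003 0 0; 0 0 0 0; 0 0 0 0; 0 0 0 0'
```

```text
time_s: 8.0
tcp_pos: [0.428, 0.0319, 0.1129]
orientation: [0.993, 0.115, -0.002, -0.0]
contact_force: [0.1, -0.4, 0.4]
opening: 0.0033
gripper_force: 0.0
time_s: 8.42
tcp_pos: [0.4287, 0.0323, 0.0158]
orientation: [0.993, 0.116, -0.004, -0.001]
contact_force: [-0.4, 0.6, -0.3]
opening: -0.0001
gripper_force: 0.0
time_s: 8.83
tcp_pos: [0.4418, 0.034, 0.0207]
orientation: [0.993, 0.116, 0.001, 0.0]
contact_force: [-0.4, 0.2, -0.4]
opening: -0.0004
gripper_force: 0.0
```

```bash
python3 -m crank '0.012 0.003 0 0; 0.012 0.003 0 0; 0.012 0.003 0 0; 0.012 0.003 0 0; 0.012 0.002 0 0'; python3 -m crank '0.013 0.003 0 0; 0.013 0.003 0 0; 0.013 0.003 0 0; 0.013 0.003 0 0; 0.013 0.003 0 0';python3 -m crank '0.013 0.003 0 0; 0.013 0.003 0 0; 0.013 0.003 0 0; 0.013 0.003 0 0; 0.013 0.003 0 0'
```

```text
time_s: 9.25
tcp_pos: [0.4591, 0.0383, 0.0198]
orientation: [0.993, 0.116, -0.0, -0.0]
contact_force: [-0.1, -0.6, -0.4]
opening: 0.0002
gripper_force: 0.2
time_s: 9.67
tcp_pos: [0.4786, 0.0428, 0.0197]
orientation: [0.993, 0.116, -0.0, -0.0]
contact_force: [-0.1, -0.8, 0.3]
opening: -0.0002
gripper_force: 0.2
time_s: 10.08
tcp_pos: [0.4981, 0.0473, 0.0198]
orientation: [0.993, 0.116, -0.0, -0.0]
contact_force: [-0.5, -0.4, -0.4]
opening: -0.0003
gripper_force: 0.2
```

```bash
python3 - <<'E'
from fit import *
d=np.load('cr.npz');R,t=d['R'],d['t']
s=telemetry.sense();print(((s['tcp_pos'][:2]-t)@R*1e3).round(1),(s['contact_force'][:2]@R).round(1))
E
```

```text
[-198.7   59.8] [-0.6 -0.2]
```

```bash
python3 -m crank '0.01 0.002 0 0; 0.01 0.003 0 0; 0.01 0.002 0 0; 0.01 0.002 0 0; 0.01 0.003 0 0'; python3 -m crank '0.01 0.002 0 0; 0.01 0.003 0 0; 0.01 0.002 0 0; 0.01 0.002 0 0; 0.01 0.003 0 0'; python3 - <<'E'
from fit import *
d=np.load('cr.npz');R,t=d['R'],d['t']
s=telemetry.sense();print(((s['tcp_pos'][:2]-t)@R*1e3).round(1),(s['contact_force'][:2]@R).round(1))
cv2.imwrite('pics/w5.png',cv2.resize(np.asarray(cam('wrist')['image'])[0:300,100:400],(600,600))[:,:,::-1])
E
```

```text
time_s: 10.5
tcp_pos: [0.513, 0.0508, 0.0198]
orientation: [0.993, 0.116, -0.0, 0.0]
contact_force: [-0.5, 0.1, -0.2]
opening: 0.0002
gripper_force: 0.2
time_s: 10.92
tcp_pos: [0.5279, 0.0544, 0.0197]
orientation: [0.993, 0.116, -0.0, 0.0]
contact_force: [-0.6, 0.3, 0.1]
opening: 0.0
gripper_force: 0.4
[-168.1   59.9] [-0.5  0.4]
```

View pics/w5.png

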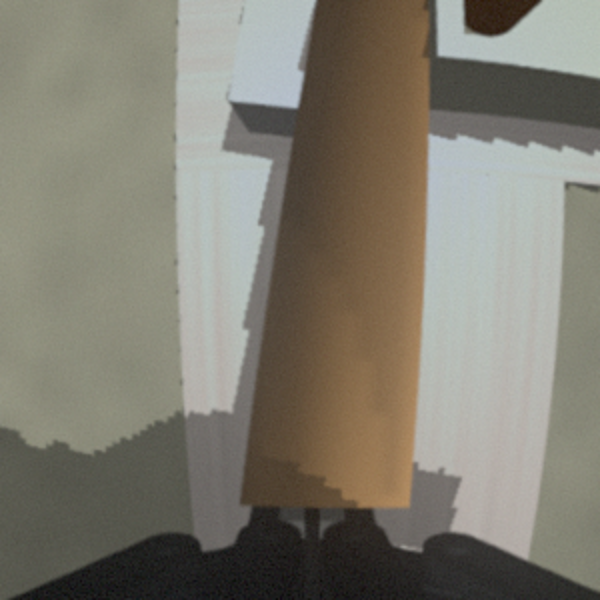

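The picture shows the shut fingers (265–350,515) pushing squarely on the butt, with the wedge between rail end and tray. I'll keep pushing while watching the force.

```bash
cat > st.py <<'E'
from fit import *
d=np.load('cr.npz');R,t=d['R'],d['t']
s=telemetry.sense();print(((s['tcp_pos'][:2]-t)@R*1e3).round(1),(s['contact_force'][:2]@R).round(1))
E
python3 -m crank '0.007 0.002 0 0; 0.007 0.002 0 0; 0.007 0.001 0 0; 0.007 0.002 0 0; 0.007 0.001 0 0'|grep force; python3 st.py; python3 -m crank '0.007 0.002 0 0; 0.007 0.002 0 0; 0.007 0.001 0 0; 0.007 0.002 0 0; 0.007 0.001 0 0' |grep force;python3 st.py
```

```text
contact_force: [-1.5, -0.9, -0.2]
gripper_force: 0.7
[-157.5   59.8] [-1.7 -0.5]
contact_force: [-1.3, -1.3, 0.5]
gripper_force: 0.8
[-146.5   59.8] [-1.6 -0.9]
```

```bash
python3 -m crank '0.004 0.001 0 0; 0.004 0.001 0 0; 0.004 0.001 0 0; 0.004 0.001 0 0; 0.004 0.001 0 0'|grep force; python3 st.py; python3 -m crank '0.004 0.001 0 0; 0.004 0.001 0 0; 0.004 0.001 0 0; 0.004 0.001 0 0; 0.004 0.001 0 0'|grep force;python3 st.py
```

```text
contact_force: [-1.9, -1.3, -0.0]
gripper_force: 0.7
[-140.5   59.9] [-2.1 -0.8]
contact_force: [-1.2, -1.7, -0.8]
gripper_force: 0.7
[-134.2   60. ] [-1.5 -1.4]
```

```bash
python3 -m crank '0.003 0.001 0 0; 0.003 0.001 0 0; 0.003 0 0 0; 0.003 0.001 0 0; 0 0 0 0'|grep force; python3 st.py; python3 -m crank '0.003 0.001 0 0; 0.003 0.001 0 0; 0.003 0 0 0; 0.003 0.001 0 0; 0 0 0 0'|grep force;python3 st.py
```

```text
contact_force: [-0.2, -0.3, -0.3]
gripper_force: 0.3
[-130.4   60. ] [-0.3 -0.3]
contact_force: [-9.7, -3.9, 5.0]
gripper_force: 5.3
[-129.8   60.3] [-10.4  -1.6]
```

```bash
python3 -m crank '0.003 0.001 0 0; 0.003 0.001 0 0; 0.003 0 0 0; 0.003 0.001 0 0; 0 0 0 0'|grep force; python3 st.py; python3 -m crank '0.003 0.001 0 0; 0.003 0.001 0 0; 0.003 0 0 0; 0.003 0.001 0 0; 0 0 0 0'|grep force;python3 st.py
```

```text
contact_force: [-19.4, -6.0, 9.3]
gripper_force: 10.7
[-129.9   60.7] [-20.3  -1.4]
contact_force: [-29.7, -9.5, 12.5]
gripper_force: 15.9
[-130.    61.1] [-31.1  -2.4]
```

The wedge stopped dead at x = -130. The last push peaked at 31 N, more than the 25 N I'd planned, because I ran two steps in that call. Backing off and checking.

```bash
python3 -m crank '-0.02 -0.005 0 0; -0.03 -0.007 0 0; -0.04 -0.009 0 0; -0.06 -0.014 0 0; -0.06 -0.014 0 0'|grep force; python3 -m crank '0 0 0.08 0; 0 0 0.12 0; 0 0 0.12 0; 0 0 0.12 0; 0 0 0.05 0'|grep -E 'tcp|force'; python3 -m crank '0 0 0 0; 0 0 0 0; 0 0 0 0; 0 0 0 0; 0 0 0 0'|grep time; python3 - <<'E'
from h import *
a=np.asarray(cam('wrist')['image'])
b=np.asarray(cam('scene')['image'])[150:310,190:350]
cv2.imwrite('pics/f.png',np.hstack([cv2.resize(a,(400,300)),cv2.resize(b,(400,400),interpolation=2)[:300]])[:,:,::-1]); 
E
```

```text
contact_force: [0.3, 0.2, 1.0]
gripper_force: 0.0
tcp_pos: [0.5155, 0.0511, 0.1732]
contact_force: [1.5, -1.2, 0.2]
gripper_force: 0.0
time_s: 15.55
```

View pics/f.png

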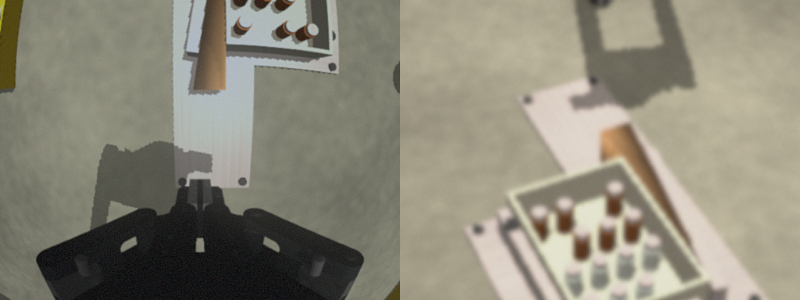

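The wedge stands deep in the slot, butt at (208,90) in the left panel, and the tray is intact. To check numerically that the tray is against the fence, I'll move the wrist camera over it.

```bash
python3 -m crank '0.06 -0.08 0.04 0; 0.08 -0.1 0.03 0; 0.08 -0.1 0.03 0; 0.08 -0.1 0 0; 0.08 -0.1 0 0'|grep tcp; python3 -m crank '0 0 0 0; 0 0 0 0; 0 0 0 0; 0 0 0 0; 0 0 0 0'|grep tcp; python3 - <<'E'
from fit import *
d=np.load('cr.npz');R2,t2=d['R'],d['t']
c=cam('wrist');im=cv2.cvtColor(np.asarray(c['image']),cv2.COLOR_RGB2GRAY).astype(np.float32);R=np.array(c['R']);t=np.array(c['t'])
print('cam in cradle',((( -R.T@t)[:2]-t2)@R2*1e3).round(0),(-R.T@t)[2].round(3))
def patch(z,xs,ys):
    X,Y=np.meshgrid(xs,ys,indexing='ij');W=np.stack([X,Y],-1)@R2.T+t2
    P=np.dstack([W,np.full(X.shape,z)])@R.T+t
    rr=np.hypot(P[...,0],P[...,1]);th=np.arctan2(rr,P[...,2])*c['f']
    return cv2.remap(im,(c['cx']+P[...,0]/rr*th).astype(np.float32),(c['cy']+P[...,1]/rr*th).astype(np.float32),1)
ys=np.arange(-122,-80,1.)/1e3
for z in(.038,.056):
  print('z',z,'y from -122 step 1mm')
  for a in(-60,-20,20,60):print(a,patch(z,np.arange(a-8,a+8)/1e3,ys).mean(0).astype(int))
E
```

```text
tcp_pos: [0.6274, -0.0944, 0.197]
tcp_pos: [0.6256, -0.0916, 0.1969]
cam in cradle [ -39. -104.] 0.341
z 0.038 y from -122 step 1mm
-60 [182 184 188 187 187 188 187 188 188 187 188 188 187 189 188 189 188 188
 187 185 180 179 182 183 182 173 166 180 189 191 190 179 155 139 137 139
 144 155 166 170 171 172]
-20 [191 191 191 191 192 191 191 191 191 191 191 191 191 192 191 191 192 191
 191 191 192 191 191 192 190 178 172 185 191 192 191 176 151 135 132 132
 136 159 183 191 191 191]
20 [191 191 191 190 191 191 191 190 191 191 191 191 191 191 191 191 191 191
 191 192 191 192 191 192 190 177 170 181 191 192 191 180 148 132 130 131
 136 156 179 190 191 191]
60 [189 189 189 189 189 189 189 188 189 189 188 188 189 189 190 190 190 190
 191 190 190 191 190 191 191 185 166 176 188 191 189 173 145 128 125 126
 132 151 175 188 189 185]
z 0.056 y from -122 step 1mm
-60 [168 171 175 181 184 187 188 187 188 187 187 187 187 187 187 188 188 188
 187 184 179 179 182 183 180 171 170 186 190 190 184 163 145 142 142 147
 158 167 169 170 170 169]
-20 [191 191 191 191 191 192 191 191 191 191 191 191 191 191 191 191 192 191
 191 191 192 191 191 192 187 175 176 189 192 191 180 156 137 132 132 136
 161 187 193 191 191 191]
20 [191 191 191 191 190 191 190 191 190 191 191 191 191 191 191 191 191 191
 191 192 191 191 191 192 187 173 173 187 192 191 184 156 133 129 130 136
 160 184 189 187 180 176]
60 [188 188 188 188 188 188 188 188 188 187 188 188 187 188 189 190 190 190
 189 186 183 182 180 184 189 180 165 185 191 189 179 151 128 125 125 130
 149 168 168 158 148 142]
```

```bash
python3 -c "
from rig import manip;print(manip.close_job())"
```

```text
the job is handed in; nothing more can be done
None
```

The wedge is tapped home to a hard stop and released, and the wrist camera shows the tray flush against the fence; the last tap peaked at about 31 N, over the intended 15–25 N, but the tray looks uncracked, and the job is handed in.

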